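# Line up the seasonings by height

## Task

Line up the bottle, the pepper mill, the spice jar and the salt shaker by height on the seasoning board, one standing upright in the middle of each cork pad: the tallest on the pad at the red kitchen timer's end, stepping down to the shortest at the other end. Keep all four from toppling on the way, and leave the timer and the tin at the ends of the board where they are.

Things in the scene. Friction and masses are not known exactly. Their poses are not given: they have to be found in the camera images.
- tall_bottle_mid (a point): slim white bottle with a patterned label and white cap, the tallest: 205 mm high, round body 56 mm across, topped by a firm round cap 38 mm across from 187 to 205 mm; take it from above by the cap, 90 mm above this point. 0.17 to 0.3 kg. Origin at its centre, half-way up; z up along its axis. Starts upright on the worktop in front of the board.
- pepper_mid (a point): turned wooden pepper mill with a small metal knob on top, second tallest: 170 mm high, foot 58 mm across; its fixed round head, up to 50 mm across, spans 123 to 159 mm, the knob is above it; take it from above by the head, 55 mm above this point. 0.13 to 0.24 kg. Origin at its centre, half-way up; z up along its axis. Starts upright on the worktop in front of the board.
- spice_mid (a point): spice jar with a dark brown cap and a label with a dark red band, third tallest: 105 mm high, a straight cylinder 41 mm across, about 0.11 kg. Origin at its centre, half-way up; z up along its axis. Starts upright on the worktop in front of the board.
- salt_mid (a point): clear shaker of white salt with a grey domed top, the shortest: 90 mm high, round, 44 mm across up to about 70 mm, 0.07 to 0.13 kg. Origin at its centre, half-way up; z up along its axis. Starts upright on the worktop in front of the board.
- pad_1: round cork pad with a dark rim, 71 mm across, flush in the top of the pale wooden board; place for one thing. Origin at the centre of its top, 14 mm above the worktop; z up, y along the row, +x to the board's back. Leftmost of four, 80 mm apart. Board fixed, 330 x 96 mm, 14 mm high; thin steel rail along its back edge, 43 mm behind the pad centres, 14 mm above the board.
- pad_2: round cork pad with a dark rim, 71 mm across, flush in the top of the pale wooden board; place for one thing. Origin at the centre of its top, 14 mm above the worktop; z up, y along the row, +x to the board's back. Second from the left.
- pad_3: round cork pad with a dark rim, 71 mm across, flush in the top of the pale wooden board; place for one thing. Origin at the centre of its top, 14 mm above the worktop; z up, y along the row, +x to the board's back. Third from the left.
- pad_4: round cork pad with a dark rim, 71 mm across, flush in the top of the pale wooden board; place for one thing. Origin at the centre of its top, 14 mm above the worktop; z up, y along the row, +x to the board's back. The rightmost.
- timer: kitchen timer with a red top and a white base, 62 mm across, 43 mm high, loose, on the worktop beside one end of the board, 95 mm beyond the last pad's centre. Origin at the centre of its underside. Not to be moved; it shows which end the tallest thing goes to.
- tin: low preserves tin with a grey lid and fruit on its label, 75 mm across, 58 mm high, loose, on the worktop beside the other end of the board. Origin at the centre of its underside. Not to be moved.
Not all that is in view belongs to the job. Leave any orange or turquoise look-alike of the part that bears pepper_mid alone.

How it is judged:
By the outcome, as a careful person would: the job done as asked, in the order asked, and still so for the second after the job is handed in, with the robot touching nothing.
It also fails if it takes over 104 s, if anything falls off the work surface, if the arm or the gripper's body presses on something with over 40 N, if the wrist force passes 120 N, or if a joint passes its speed limit or range.

## Robot

A 7-joint arm with a two-finger parallel gripper is mounted at the origin on a cart in front of the work surface, level with it; the furniture and walls round the work are solid. World frame = base frame: x ahead of the robot, y to its left, z up, the work surface at z = 0. Lengths are in m, angles in rad, forces in N, time in s.
With the tool pointing down it reaches from about 0.425 to 0.925 m from the base axis. Payload 6.8 kg.
Tool frame: the origin (TCP) lies midway between the tips of the shut fingers; the grasp point (between the pads) lies 19 mm behind it; z points along the fingers, y is the line along which they close (so a half turn about z gives the same grasp; the last joint's range is limited). The gripper opens to 85 mm and grips with 20 to 120 N. Pads are 22 mm wide; open, the fingers measure 114 mm over their backs; the gripper's body (76 mm by 85 mm) begins 54 mm behind the grasp point. The pads swing forward as they close: fully open they stand 13 mm farther back than shut.
Start: joints at [-1.295, 0.477, 0.022, 1.555, -0.011, 1.109, -0.083], TCP at [0.253, 0.626, 0.231] pointing down, gripper open.
Joint ranges: [-2.96, 2.96], [-0.34, 2.1], [-1.41, 1.46], [0.24, 2.44], [-1.37, 4.51], [0.17, 1.92], [-2.96, 2.96]. Speed limits (rad/s): [2.39, 2.39, 3.14, 3.14, 3.14, 3.14, 3.14].

## Interface

Orientations are given as a unit quaternion [w, x, y, z].
In Python, from station import bot, imaging gives the robot as it stands.
- The arm moves only by the tool move_arm, never from a script. Its argument "commands" is a list that holds one entry, the list of rows, each a list of 7 numbers: the shift along the tool's x, y, z in m, then the turn, a rotation vector about the tool's x, y, z in degrees, then the finger opening in m, from 0 to 0.0854. In form: [[[x, y, z, rx, ry, rz, grip], ...]]. A call has 1 to 20 rows; each row shifts and turns the commanded pose from where the row before left it, along the tool's axes as they then stand; what a row does not reach is not made up. A row lasts 1/8 s, in which the tool goes at most 62.5 mm and 10.7 degrees, less where a joint would pass 70% of its speed; a pose out of reach is approached as far as the arm can. A call is refused whole if a number of a shift passes 0.0625 or a number of a turn 10.7, either way. A call with a gripper value outside its range is refused whole. The fingers move at their own pace and stop on an object; "squeeze" is the grip in N (left out, the last holds). Time passes only in rows, so rows that do not move let the fingers close. It gives the time, the measured TCP pose, the force, the opening and the grip force at its end, in the units of the state.
- bot.get_obs(): the state, without advancing time (a new reading comes with each control period).
- imaging.read_camera(name): name is "scene" or "top" or "wrist"; returns the picture (480x640x3 uint8, red, green, blue); there is no depth.
- imaging.calibration(name): a dict with "intrinsics" (3x3 intrinsics, pixels), "extrinsics" (4x4, takes a point from camera to world coordinates); the wrist camera has in their place "mount" (4x4, takes a point from camera to tool coordinates, whose origin is the TCP and whose axes are the flange's). Camera axes: x right, y down, z forward; pixel columns grow to the right and rows downward; lengths in m; the calibration is good to about 2 mm. The wrist camera is an equidistant fisheye: a pixel r from the principal point sees the ray r / f radians off the axis. A picture is of the moment at which its call begins: read the wrist's pose just before it. calibration takes no time and is no camera call.
- bot.hand_in(): hands the job in; it is judged then, once.
The state is a dict: "t": time; "q": joint angles; "joint_vel": joint speeds; "joint_torque": joint torques, N m; "eef_pos": TCP position; "tool_rot": TCP orientation; "contact_force": force on the tool from outside, world axes, zero at the start; "torque": the same for the moment, N m; "gripper_width": opening from 0.0 (shut) to 1.0 (fully open); "grasp_force": force on a finger pad.
Only numpy, scipy, OpenCV 4.12 (cv2) and the standard library are available. Lean on these libraries where they do the work, as an engineer would, in place of code of your own. Each camera call takes 0.05 s, during which the arm holds its last target. There are 200 camera calls.

## Working session

There is one attempt and no reset: what is moved stays moved. The work goes in short steps, Python scripts to look and compute and a tool call to move; the robot and the scene stay as the last step left them, time stands still between calls to the robot, and variables do not carry over. Pictures are saved under pics/ and viewed, at most 14 in all, crops included, and the job is handed in when it is done.

Besides the shell and the picture viewer there is one more tool, called as name([rows], argument=value, ...), one row to a line, values as JSON. move_arm: Moves the arm, as the interface text tells. Its arguments: {"type":"object","properties":{"commands":{"type":"array","items":{"type":"array","items":{"type":"array","items":{"type":"number"}}}},"squeeze":{"type":"number"}},"required":["commands"]}

```bash
mkdir -p pics; python3 - <<'E'
from station import bot, imaging
import cv2,json
for n in("scene","top"):
    cv2.imwrite(f"pics/{n}0.png",imaging.read_camera(n)[:,:,::-1])
    c=imaging.calibration(n);print(n,c["intrinsics"],c["extrinsics"])
print(imaging.calibration("wrist"));print(bot.get_obs())
E
```

```text
scene [[471.71773768   0.         328.08631394]
 [  0.         471.71773768 242.25937172]
 [  0.           0.           1.        ]] [[ 0.83439209 -0.29548053  0.46527529  0.04633555]
 [-0.55104163 -0.46552091  0.69256293 -0.70971042]
 [ 0.01195652 -0.83425508 -0.55124903  0.63447862]
 [ 0.          0.          0.          1.        ]]
top [[577.72553308   0.         312.07096389]
 [  0.         577.72553308 246.13633609]
 [  0.           0.           1.        ]] [[ 2.46432059e-02 -9.93772110e-01  1.08672467e-01  3.83324562e-01]
 [-9.99694087e-01 -2.47263654e-02  5.82438015e-04 -1.28860542e-02]
 [ 2.10826446e-03 -1.08653575e-01 -9.94077440e-01  1.30934228e+00]
 [ 0.00000000e+00  0.00000000e+00  0.00000000e+00  1.00000000e+00]]
{'intrinsics': array([[371.64829954,   0.        , 318.88288945],
       [  0.        , 371.64829954, 238.71975958],
       [  0.        ,   0.        ,   1.        ]]), 'mount': array([[-5.95382164e-04, -9.44746321e-01, -3.27801821e-01,
         8.40526205e-02],
       [ 9.99999717e-01, -7.13413793e-04,  2.39818866e-04,
         4.64845950e-04],
       [-4.60
[... 205 characters left out ...]
4,  0.02234531,  1.556359  , -0.0115173 ,
        1.10927695, -0.08308374]), 'joint_vel': array([-1.04585113e-03, -2.35341696e-03, -9.06522758e-04, -2.87472538e-03,
       -5.63090542e-04,  1.37447573e-05, -5.34403255e-04]), 'joint_torque': array([ 4.09246117e-03, -5.97764862e+01,  1.61366947e+00, -2.81954509e+01,
        1.28199629e-02,  5.05361226e-03, -1.01612346e-05]), 'eef_pos': array([0.25257494, 0.62539198, 0.23043334]), 'tool_rot': array([-1.03351004e-04,  1.90723363e-01,  9.81643493e-01, -7.99984350e-04]), 'contact_force': array([ 0.50404086, -0.72956778, -0.66024533]), 'torque': array([-0.01302975,  0.03102057, -0.01971179]), 'grasp_force': 0.0, 'gripper_width': 1.0033820612962612}
```

View pics/scene0.png

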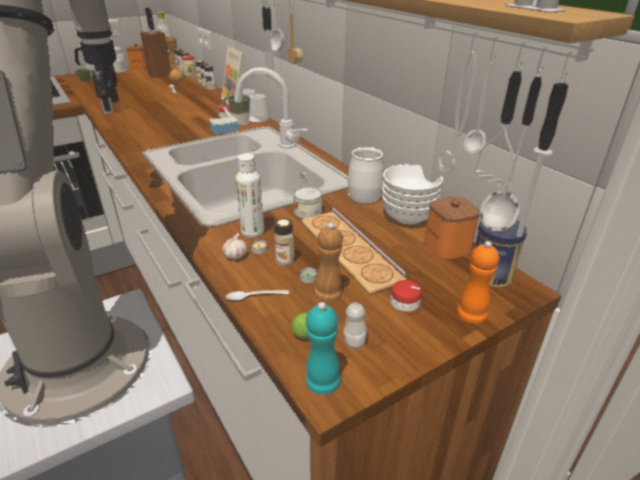

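View pics/top0.png

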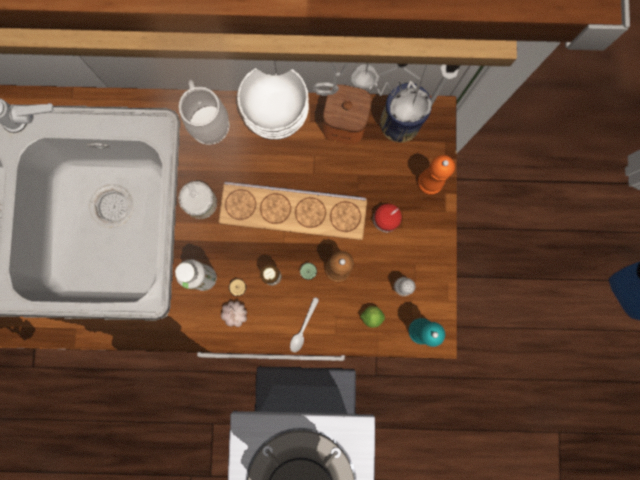

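The scene view shows the bottle (250,200), spice jar (284,243), wooden mill (328,262), salt (355,325), the timer at the right end (406,293) and the tin at the left end (308,203). The look-alikes are the turquoise mill (323,348) and the orange mill (478,282). In the top view the wooden mill is at (340,264), turquoise at (428,333) and orange at (437,173). My choice is the brown wooden one.

```bash
python3 - <<'E'
import cv2
a=cv2.imread("pics/top0.png")[170:350,170:430];cv2.imwrite("pics/topc.png",cv2.resize(a,None,fx=3,fy=3,interpolation=cv2.INTER_CUBIC))
a=cv2.imread("pics/scene0.png")[145:355,220:430];cv2.imwrite("pics/scc.png",cv2.resize(a,None,fx=2.8,fy=2.8,interpolation=cv2.INTER_CUBIC))
E
```

```text
(no output)
```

View pics/topc.png

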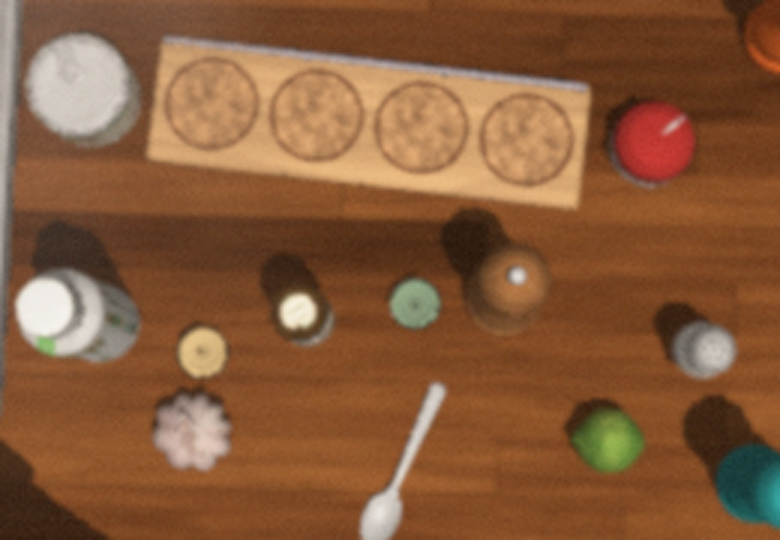

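View pics/scc.png

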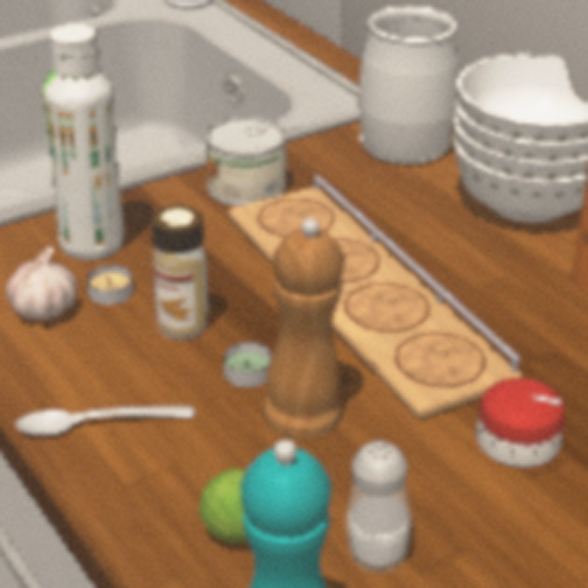

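The crops confirm the choice: the brown mill's knob is at (517,275) in topc, the bottle cap at (46,309), spice top at (299,311), salt top at (714,350), and pads at (211,103) to (527,139). I'll cast rays from both views.

```bash
cat > h.py <<'E'
import numpy as np
from station import bot, imaging
from scipy.spatial.transform import Rotation as R
def ray(n,u,v,z):
    c=imaging.calibration(n);K=c["intrinsics"];E=c["extrinsics"]
    d=E[:3,:3]@np.linalg.solve(K,[u,v,1.]);o=E[:3,3]
    return o+d*(z-o[2])/d[2]
def wray(u,v,z,pose=None):
    c=imaging.calibration("wrist");K=c["intrinsics"];M=c["mount"]
    s=bot.get_obs() if pose is None else pose
    q=s["tool_rot"];Rm=R.from_quat([q[1],q[2],q[3],q[0]]).as_matrix()
    x=np.array([u-K[0,2],v-K[1,2]]);r=np.hypot(*x);th=r/K[0,0]
    d=np.r_[x/max(r,1e-9)*np.sin(th),np.cos(th)]
    d=Rm@M[:3,:3]@d;o=s["eef_pos"]+Rm@M[:3,3]
    return o+d*(z-o[2])/d[2]
E
python3 - <<'E'
from h import *
np.set_printoptions(precision=4,suppress=True)
t=lambda X,Y:(170+(X+.5)/3-.5,170+(Y+.5)/3-.5)
s=lambda X,Y:(220+(X+.5)/2.8-.5,145+(Y+.5)/2.8-.5)
for n,a,b,z in [("bottle",(46,309),(74,34),.205),("pepper",(517,275),(311,227),.166),("spice",(299,311),(180,218),.105),("salt",(714,350),(379,447),.088),("timer",(655,141),(521,403),.043)]:
    print(n,ray("top",*t(*a),z),ray("scene",*s(*b),z))
P=[ray("top",*t(*a),.014) for a in [(211,103),(317,114),(422,127),(527,139)]]
for p,b in zip(P,[(297,218),(346,260),(387,307),(440,358)]):print(p,ray("scene",*s(*b),.014))
print(np.linalg.norm(np.diff(P,axis=0),axis=1), np.degrees(np.arctan2(*(P[0]-P[3])[:2])))
E
```

```text
bottle [0.447  0.2294 0.205 ] [0.4454 0.2221 0.205 ]
pepper [ 0.4795 -0.0724  0.166 ] [ 0.4774 -0.0763  0.166 ]
spice [0.4557 0.0755 0.105 ] [0.4552 0.0716 0.105 ]
salt [ 0.4365 -0.216   0.088 ] [ 0.4387 -0.2133  0.088 ]
timer [ 0.5917 -0.1789  0.043 ] [ 0.5838 -0.1886  0.043 ]
[0.6172 0.154  0.014 ] [0.6152 0.1491 0.014 ]
[0.6107 0.0735 0.014 ] [0.6125 0.0675 0.014 ]
[ 0.6028 -0.0063  0.014 ] [ 0.6002 -0.0089  0.014 ]
[ 0.5956 -0.0859  0.014 ] [ 0.5938 -0.087   0.014 ]
[0.0808 0.0801 0.0799] 5.147311409838574
```

move_arm([
  [[0,0,-0.03,0,0,0,0.085],[0,0,-0.03,0,0,0,0.085],[-0.042,-0.013,-0.004,0,0,4.5,0.085],[-0.042,-0.013,-0.004,0,0,4.5,0.085],[-0.042,-0.013,-0.004,0,0,4.5,0.085],[-0.042,-0.013,-0.004,0,0,4.5,0.085],[-0.042,-0.013,-0.004,0,0,4.5,0.085],[-0.042,-0.013,-0.004,0,0,4.5,0.085],[-0.042,-0.013,-0.004,0,0,4.5,0.085],[-0.042,-0.013,-0.004,0,0,4.5,0.085],[-0.042,-0.013,-0.004,0,0,4.5,0.085],[-0.042,-0.013,-0.004,0,0,4.5,0.085],[-0.042,-0.013,-0.004,0,0,4.5,0.085],[-0.042,-0.013,-0.004,0,0,4.5,0.085],[0,0,0,0,0,9.5,0.085],[0,0,0,0,0,9.5,0.085],[0,0,0,0,0,0,0.085]],
], squeeze=45)

```text
t: 2.22
eef_pos: [0.4759, 0.1682, 0.3394]
tool_rot: [-0.0, 0.737, 0.676, -0.0]
contact_force: [-0.1, -0.9, 0.4]
gripper_width: 0.998
grasp_force: 0.0
```

```bash
cat >> h.py <<'E'
def go(x,y,z,p=None):
    "tool-axes shift from the current (or given) position to a world point"
    s=bot.get_obs();q=s["tool_rot"];Rm=R.from_quat([q[1],q[2],q[3],q[0]]).as_matrix()
    d=Rm.T@(np.array([x,y,z])-(s["eef_pos"] if p is None else p)); print("go",d.round(4),"yaw",np.degrees(np.arctan2(Rm[1,1],Rm[0,1])).round(2)); return d
def wproj(P,s=None):
    c=imaging.calibration("wrist");K=c["intrinsics"];M=c["mount"]
    s=s or bot.get_obs();q=s["tool_rot"];Rm=R.from_quat([q[1],q[2],q[3],q[0]]).as_matrix()
    p=M[:3,:3].T@(Rm.T@(np.asarray(P)-s["eef_pos"])-M[:3,3]);r=np.hypot(*p[:2]);th=np.arctan2(r,p[2])
    return K[:2,2]+p[:2]/r*th*K[0,0]
E
python3 - <<'E'
from h import *;import cv2
s=bot.get_obs();np.save("s1.npy",s,allow_pickle=True)
cv2.imwrite("pics/w1.png",imaging.read_camera("wrist")[:,:,::-1])
print(s["q"].round(3))
for n,P in dict(bottle=(.446,.226,.205),pepper=(.4785,-.074,.166),spice=(.4555,.074,.105),salt=(.4375,-.215,.088),p1=(.617,.153,.014),p2=(.611,.0725,.014),p3=(.602,-.007,.014),p4=(.595,-.086,.014)).items(): print(n,wproj(P,s).round(1))
E
```

```text
[-0.843  0.094  0.415  1.834 -0.04   1.223 -0.503]
bottle [271.3 155.3]
pepper [338.5 412.4]
spice [307.5 280.9]
salt [315.5 439.4]
p1 [426.4 185.2]
p2 [422.5 243.1]
p3 [415.5 294.9]
p4 [409.5 339.9]
```

View pics/w1.png

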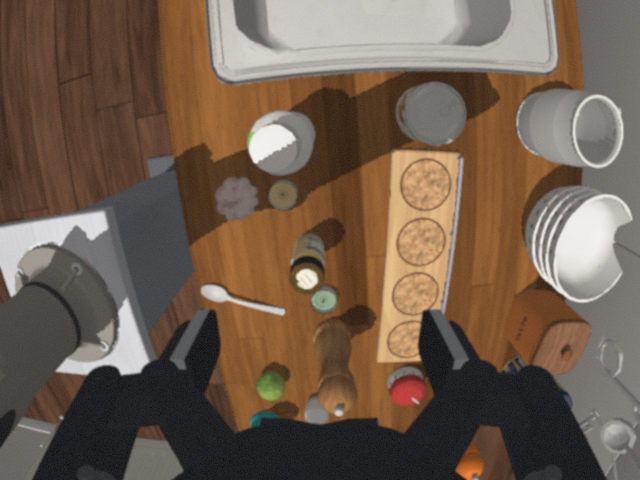

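Pads, spice and mill project within 3 px of where they appear in the wrist view: pads (426,185), (421,242), (415,294), (408,339); spice top (307,279); knob (339,409); bottle cap (274,149). Salt goes first.

move_arm([
  [[-0.0386,-0.0006,0.005,0,0,0,0.085],[-0.0386,-0.0006,0.005,0,0,0,0.085],[-0.0386,-0.0006,0.005,0,0,0,0.085],[-0.0386,-0.0006,0.005,0,0,0,0.085],[-0.0386,-0.0006,0.005,0,0,0,0.085],[-0.0386,-0.0006,0.01,0,0,0,0.085],[-0.0386,-0.0006,0.015,0,0,0,0.085],[-0.0386,-0.0006,0.015,0,0,0,0.085],[-0.0386,-0.0006,0.015,0,0,0,0.085],[-0.0386,-0.0006,0.01,0,0,0,0.085],[0,0,0,0,0,0,0.085],[0,0,0,0,0,0,0.085]],
])

```text
t: 3.78
eef_pos: [0.4366, -0.2143, 0.2493]
tool_rot: [-0.0, 0.737, 0.676, 0.0]
contact_force: [-0.2, -0.5, -0.2]
gripper_width: 0.999
grasp_force: 0.0
```

```bash
python3 - <<'E'
from h import *;import cv2
s=bot.get_obs();np.save("s2.npy",s,allow_pickle=True)
cv2.imwrite("pics/w2.png",imaging.read_camera("wrist")[:,:,::-1])
print(s["q"].round(3),s["eef_pos"])
for P in [(.437,-.2155,.09),(.437,-.2155,.0),(.479,-.0725,.168)]: print(wproj(P,s).round(1))
E
```

```text
[-0.354  0.166  0.776  2.011 -0.137  1.017  0.402] [ 0.43661667 -0.2143113   0.24929232]
[318.7 218.1]
[318.7 195.2]
[368.7  18.6]
```

View pics/w2.png

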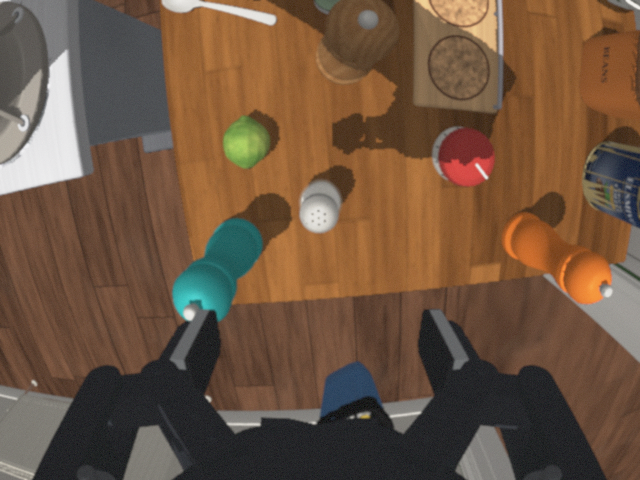

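Salt top is at (319,214), 4 px from the prediction, which puts it at y ≈ -0.213. The turquoise mill at (235,240) stays clear of the left finger.

move_arm([
  [[0.0014,0.0008,0.02,0,0,0,0.07],[0,0,0.02,0,0,0,0.07],[0,0,0.02,0,0,0,0.07],[0,0,0.02,0,0,0,0.07],[0,0,0.02,0,0,0,0.07],[0,0,0.02,0,0,0,0.07],[0,0,0.02,0,0,0,0.07],[0,0,0.02,0,0,0,0.07],[0,0,0.02,0,0,0,0.07],[0,0,0.02,0,0,0,0.07],[0,0,0.019,0,0,0,0.07],[0,0,0,0,0,0,0.055],[0,0,0,0,0,0,0.03],[0,0,0,0,0,0,0.03],[0,0,0,0,0,0,0.03],[0,0,0,0,0,0,0.03],[0,0,0,0,0,0,0.03],[0,0,0,0,0,0,0.03]],
], squeeze=40)

```text
t: 6.08
eef_pos: [0.438, -0.2131, 0.0312]
tool_rot: [0.0, 0.737, 0.676, 0.001]
contact_force: [-1.8, 2.3, 6.4]
gripper_width: 0.451
grasp_force: 40.5
```

move_arm([
  [[0,0,-0.005,0,0,0,0.03],[0,0,-0.015,0,0,0,0.03],[0,0,-0.02,0,0,0,0.03],[0,0,-0.025,0,0,0,0.03],[0,0,-0.025,0,0,0,0.03],[0,0,-0.025,0,0,0,0.03],[0,0,-0.025,0,0,0,0.03],[0,0,-0.025,0,0,0,0.03],[0,0,-0.025,0,0,0,0.03],[0,0,-0.015,0,0,0,0.03],[0,0,-0.005,0,0,0,0.03],[0,0,0,0,0,0,0.03]],
])

```text
t: 7.58
eef_pos: [0.4373, -0.2133, 0.2401]
tool_rot: [-0.0, 0.737, 0.676, 0.0]
contact_force: [-0.4, -0.1, -1.7]
gripper_width: 0.448
grasp_force: 40.1
```

```bash
python3 - <<'E'
from h import *;import cv2
a=imaging.read_camera("wrist")[:,:,::-1];b=imaging.read_camera("scene")[:,:,::-1]
b=cv2.resize(b[180:340,240:440],(400,320))
cv2.imwrite("pics/w3.png",np.hstack([a[160:480,120:520],b]))
s=bot.get_obs();print(s["eef_pos"],s["gripper_width"])
E
```

```text
[ 0.43697143 -0.21324523  0.23956368] 0.45295138784205513
```

View pics/w3.png

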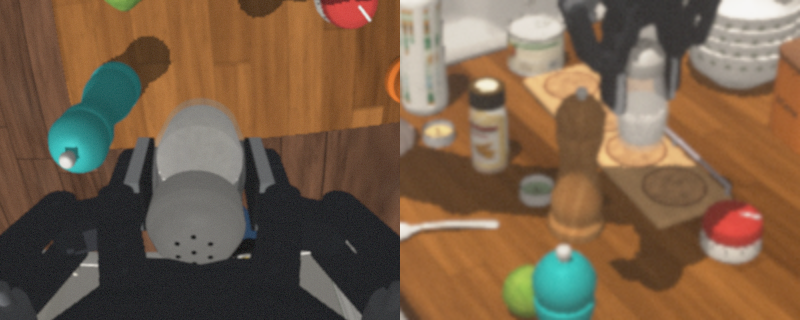

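The shaker hangs upright between the pads. I'm moving it over pad 1.

move_arm([
  [[0.0146,0.0057,0,0,0,0,0.03],[0.0293,0.0114,0,0,0,0,0.03],[0.0293,0.0114,0,0,0,0,0.03],[0.0293,0.0114,0,0,0,0,0.03],[0.0293,0.0114,0,0,0,0,0.03],[0.0293,0.0114,0,0,0,0,0.03],[0.0293,0.0114,0,0,0,0,0.03],[0.0293,0.0114,0,0,0,0,0.03],[0.0293,0.0114,0,0,0,0,0.03],[0.0293,0.0114,0,0,0,0,0.03],[0.0293,0.0114,0,0,0,0,0.03],[0.0293,0.0114,0,0,0,0,0.03],[0.0293,0.0114,0,0,0,0,0.03],[0.0144,0.0057,0,0,0,0,0.03],[0,0,0,0,0,0,0.03],[0,0,0,0,0,0,0.03]],
])

```text
t: 9.68
eef_pos: [0.6179, 0.1511, 0.2402]
tool_rot: [0.0, 0.738, 0.675, -0.0]
contact_force: [-0.6, -1.2, -1.5]
gripper_width: 0.448
grasp_force: 40.1
```

```bash
python3 - <<'E'
from h import *;import cv2
s=bot.get_obs();a=imaging.read_camera("wrist")[:,:,::-1]
cv2.imwrite("pics/w4.png",a);print(s["q"].round(2),s["eef_pos"])
for P in [(.6174,.1533,.014),(.6102,.0736,.014),(.603,-.006,.014),(.5958,-.0857,.014),(.4465,.2285,.205)]:print(wproj(P,s).round(1))
go(.6174,.1533,.06)
E
```

```text
[-0.78  0.46  0.61  1.67 -0.29  1.1  -0.17] [0.61788014 0.15113783 0.24020821]
[317.6 196.7]
[317.7 269.2]
[317.7 331. ]
[317.8 381.9]
[ 26.2 179.2]
go [ 0.0023 -0.0007  0.1804] yaw -5.12
```

View pics/w4.png

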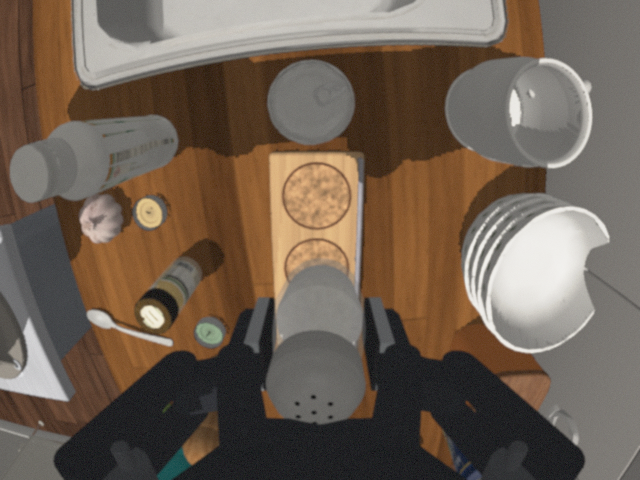

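Pad 1 appears at (316,196) against a predicted (317,197). I'm lowering.

move_arm([
  [[0.0023,-0.0015,0.015,0,0,0,0.03],[0,0,0.025,0,0,0,0.03],[0,0,0.025,0,0,0,0.03],[0,0,0.025,0,0,0,0.03],[0,0,0.025,0,0,0,0.03],[0,0,0.025,0,0,0,0.03],[0,0,0.02,0,0,0,0.03],[0,0,0.015,0,0,0,0.03],[0,0,0.007,0,0,0,0.03],[0,0,0.005,0,0,0,0.03],[0,0,0.003,0,0,0,0.03],[0,0,0.002,0,0,0,0.03],[0,0,0.001,0,0,0,0.03],[0,0,0,0,0,0,0.03],[0,0,0,0,0,0,0.03]],
])

```text
t: 11.6
eef_pos: [0.617, 0.1552, 0.0474]
tool_rot: [0.0, 0.737, 0.676, 0.0]
contact_force: [0.6, 0.1, -1.7]
gripper_width: 0.449
grasp_force: 40.0
```

move_arm([
  [[-0.0015,0,0.001,0,0,0,0.03],[0,0,0.001,0,0,0,0.03],[0,0,0,0,0,0,0.03],[0,0,0,0,0,0,0.03]],
])

```text
t: 12.1
eef_pos: [0.6168, 0.1535, 0.0454]
tool_rot: [0.0, 0.737, 0.676, 0.0]
contact_force: [-0.1, -0.9, 0.8]
gripper_width: 0.453
grasp_force: 40.3
```

move_arm([
  [[0,0,0,0,0,0,0.05],[0,0,0,0,0,0,0.065],[0,0,0,0,0,0,0.07],[0,0,0,0,0,0,0.07],[0,0,-0.01,0,0,0,0.07],[0,0,-0.02,0,0,0,0.07],[0,0,-0.03,0,0,0,0.07],[0,0,-0.04,0,0,0,0.07],[0,0,-0.04,0,0,0,0.07],[0,0,-0.04,0,0,0,0.07],[0,0,-0.025,0,0,0,0.07],[-0.0185,-0.0307,0,0,0,0,0.07],[-0.0185,-0.0307,0,0,0,0,0.07],[-0.0185,-0.0307,0,0,0,0,0.07],[-0.0185,-0.0307,0,0,0,0,0.07],[-0.0185,-0.0307,0,0,0,0,0.07],[0,0,0,0,0,0,0.07],[0,0,0,0,0,0,0.07],[0,0,0,0,0,0,0.07]],
])

```text
t: 14.48
eef_pos: [0.4568, 0.0753, 0.2508]
tool_rot: [0.0, 0.737, 0.676, 0.0]
contact_force: [-0.9, 0.7, -0.5]
gripper_width: 0.819
grasp_force: 0.0
```

```bash
python3 - <<'E'
from h import *;import cv2
s=bot.get_obs();a=imaging.read_camera("wrist")[:,:,::-1]
cv2.imwrite("pics/w5.png",a);print(s["q"].round(2),s["eef_pos"])
for P in [(.4555,.075,.105),(.4555,.075,0),(.4465,.2285,.205),(.6174,.1533,.104),(.6174,.1533,.014),(.6102,.0736,.014)]:print(wproj(P,s).round(1))
E
```

```text
[-0.92  0.1   0.67  2.05 -0.07  1.01 -0.29] [0.45676645 0.07532189 0.25079794]
[316.3 221.8]
[316.8 194.2]
[270.3 -10.7]
[502.6 116.8]
[463.5 114.6]
[458.6 188.2]
```

View pics/w5.png

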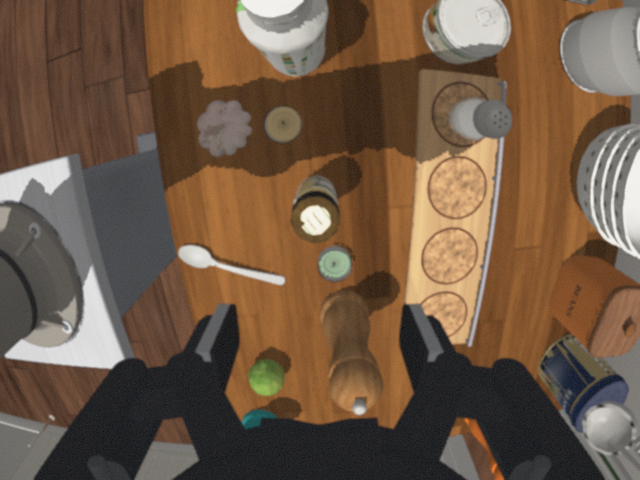

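Salt is standing on pad 1 and the spice top is at (315,220), as predicted. I'm grasping the spice jar.

move_arm([
  [[0.0005,-0.0015,0.02,0,0,0,0.07],[0,0,0.02,0,0,0,0.07],[0,0,0.02,0,0,0,0.07],[0,0,0.025,0,0,0,0.07],[0,0,0.025,0,0,0,0.07],[0,0,0.025,0,0,0,0.07],[0,0,0.025,0,0,0,0.07],[0,0,0.02,0,0,0,0.07],[0,0,0.01,0,0,0,0.07],[0,0,0,0,0,0,0.055],[0,0,0,0,0,0,0.03],[0,0,0,0,0,0,0.03],[0,0,0,0,0,0,0.03],[0,0,0,0,0,0,0.03],[0,0,0,0,0,0,0.03],[0,0,0,0,0,0,0.03]],
])

```text
t: 16.52
eef_pos: [0.4549, 0.0757, 0.0608]
tool_rot: [0.0, 0.737, 0.676, 0.001]
contact_force: [-0.2, -0.0, 6.3]
gripper_width: 0.474
grasp_force: 40.5
```

move_arm([
  [[0,0,-0.005,0,0,0,0.03],[0,0,-0.015,0,0,0,0.03],[0,0,-0.025,0,0,0,0.03],[0,0,-0.025,0,0,0,0.03],[0,0,-0.02,0,0,0,0.03],[0,0,-0.01,0,0,0,0.03],[0.0017,0.0221,0,0,0,0,0.03],[0.0017,0.0221,0,0,0,0,0.03],[0.0017,0.0221,0,0,0,0,0.03],[0.0017,0.0221,0,0,0,0,0.03],[0.0017,0.0221,0,0,0,0,0.03],[0.0017,0.0221,0,0,0,0,0.03],[0.0015,0.0223,0,0,0,0,0.03],[0,0,0,0,0,0,0.03],[0,0,0,0,0,0,0.03],[0,0,0,0,0,0,0.03]],
])

```text
t: 18.52
eef_pos: [0.6087, 0.0738, 0.1602]
tool_rot: [-0.0, 0.737, 0.676, -0.0]
contact_force: [-0.4, -0.3, -0.3]
gripper_width: 0.466
grasp_force: 40.5
```

```bash
python3 - <<'E'
from h import *
print(bot.get_obs()["eef_pos"]);go(.6102,.0736,.0768)
E
```

```text
[0.60872729 0.07375333 0.16021438]
go [-0.      0.0016  0.0834] yaw -4.99
```

move_arm([
  [[0,0.0012,0.015,0,0,0,0.03],[0,0,0.025,0,0,0,0.03],[0,0,0.02,0,0,0,0.03],[0,0,0.01,0,0,0,0.03],[0,0,0.006,0,0,0,0.03],[0,0,0.004,0,0,0,0.03],[0,0,0.003,0,0,0,0.03],[0,0,0.001,0,0,0,0.03],[0,0,0.001,0,0,0,0.03],[0,0,0,0,0,0,0.03],[0,0,0,0,0,0,0.03]],
])

```text
t: 19.9
eef_pos: [0.611, 0.0736, 0.0754]
tool_rot: [0.0, 0.737, 0.676, 0.0]
contact_force: [-0.3, -0.1, -1.0]
gripper_width: 0.471
grasp_force: 40.5
```

move_arm([
  [[0,-0.0005,0.001,0,0,0,0.03],[0,0,0.0005,0,0,0,0.03],[0,0,0,0,0,0,0.03],[0,0,0,0,0,0,0.03]],
])

```text
t: 20.4
eef_pos: [0.6109, 0.0736, 0.0749]
tool_rot: [0.0, 0.737, 0.676, 0.001]
contact_force: [-2.1, 0.3, 7.4]
gripper_width: 0.467
grasp_force: 41.1
```

move_arm([
  [[0,0,-0.0005,0,0,0,0.05],[0,0,0,0,0,0,0.065],[0,0,0,0,0,0,0.07],[0,0,0,0,0,0,0.07],[0,0,-0.01,0,0,0,0.07],[0,0,-0.02,0,0,0,0.07],[0,0,-0.03,0,0,0,0.07],[0,0,-0.04,0,0,0,0.075],[0,0,-0.04,0,0,0,0.08],[0,0,-0.04,0,0,0,0.08],[0,0,-0.015,0,0,0,0.08],[-0.0314,-0.0237,0,0,0,0,0.08],[-0.0314,-0.0237,0,0,0,0,0.08],[-0.0314,-0.0237,0,0,0,0,0.08],[-0.0314,-0.0237,0,0,0,0,0.08],[-0.0314,-0.0237,0,0,0,0,0.08],[0,0,0,0,0,0,0.08],[0,0,0,0,0,0,0.08],[0,0,0,0,0,0,0.08]],
])

```text
t: 22.78
eef_pos: [0.4793, -0.0715, 0.2692]
tool_rot: [0.0, 0.737, 0.676, -0.0]
contact_force: [-0.3, 0.9, -1.1]
gripper_width: 0.934
grasp_force: 0.0
```

```bash
python3 - <<'E'
from h import *;import cv2
s=bot.get_obs();a=imaging.read_camera("wrist")[:,:,::-1]
cv2.imwrite("pics/w6.png",a);print(s["q"].round(2),s["eef_pos"])
for P in [(.479,-.0725,.168),(.479,-.0725,0),(.4465,.2285,.205),(.6102,.0736,.119),(.6102,.0736,.014),(.603,-.006,.014),(.5958,-.0857,.014)]:print(wproj(P,s).round(1))
E
```

```text
[-0.67  0.13  0.77  1.99 -0.1   1.06  0.06] [ 0.47927988 -0.07148835  0.26924062]
[317.7 240.7]
[318.1 191.2]
[ 227.5 -174.7]
[464.4  36.7]
[428.5  54.4]
[426.8 126.3]
[422.7 197.7]
```

View pics/w6.png

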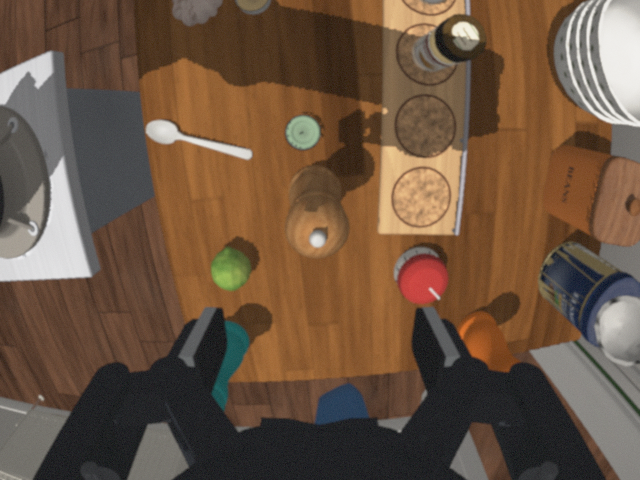

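The knob is at (317,239) as predicted, and the spice top is at (464,37), centred on pad 2. I'm taking the mill by its head.

move_arm([
  [[-0.0005,0,0.015,0,0,0,0.08],[0,0,0.02,0,0,0,0.08],[0,0,0.025,0,0,0,0.08],[0,0,0.025,0,0,0,0.08],[0,0,0.025,0,0,0,0.08],[0,0,0.02,0,0,0,0.08],[0,0,0.015,0,0,0,0.08],[0,0,0.007,0,0,0,0.08],[0,0,0,0,0,0,0.065],[0,0,0,0,0,0,0.055],[0,0,0,0,0,0,0.035],[0,0,0,0,0,0,0.035],[0,0,0,0,0,0,0.035],[0,0,0,0,0,0,0.035],[0,0,0,0,0,0,0.035]],
], squeeze=50)

```text
t: 24.7
eef_pos: [0.479, -0.0728, 0.1182]
tool_rot: [-0.0, 0.737, 0.676, 0.001]
contact_force: [-2.2, 0.5, 6.4]
gripper_width: 0.539
grasp_force: 49.9
```

move_arm([
  [[0,0,-0.004,0,0,0,0.035],[0,0,-0.008,0,0,0,0.035],[0,0,-0.012,0,0,0,0.035],[0,0,-0.015,0,0,0,0.035],[0,0,-0.015,0,0,0,0.035],[0,0,-0.006,0,0,0,0.035],[0,0,0,0,0,0,0.035],[0,0,0,0,0,0,0.035]],
])

```text
t: 25.7
eef_pos: [0.4783, -0.0728, 0.1769]
tool_rot: [-0.0, 0.737, 0.676, -0.0]
contact_force: [0.3, 0.2, -1.6]
gripper_width: 0.541
grasp_force: 51.2
```

```bash
python3 - <<'E'
from h import *;import cv2
a=imaging.read_camera("wrist")[:,:,::-1];b=imaging.read_camera("scene")[:,:,::-1]
b=cv2.resize(b[180:340,240:440],(400,320))
cv2.imwrite("pics/w7.png",np.hstack([a[160:480,120:520],b]))
s=bot.get_obs();print(s["eef_pos"],s["gripper_width"]);go(.603,-.006,.18)
E
```

```text
[ 0.47827904 -0.07292192  0.17684958] 0.5394803573937237
go [ 0.0775  0.1184 -0.0033] yaw -4.99
```

View pics/w7.png

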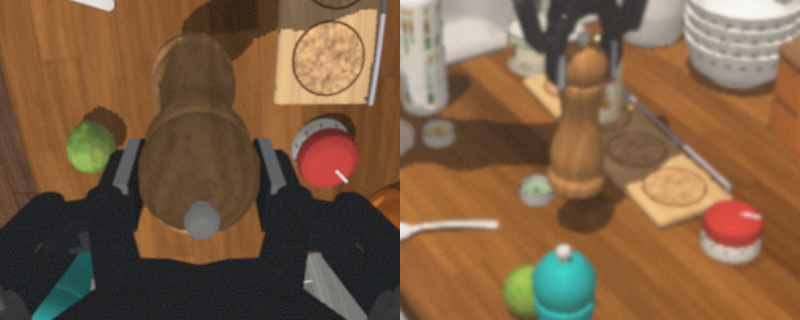

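The mill hangs upright. I'm moving it over pad 3.

move_arm([
  [[0.008,0.0118,0,0,0,0,0.035],[0.0155,0.0237,0,0,0,0,0.035],[0.0155,0.0237,0,0,0,0,0.035],[0.0155,0.0237,0,0,0,0,0.035],[0.0155,0.0237,0,0,0,0,0.035],[0.0075,0.0118,0,0,0,0,0.035],[0,0,0,0,0,0,0.035],[0,0,0,0,0,0,0.035],[0,0,0.012,0,0,0,0.035],[0,0,0.015,0,0,0,0.035],[0,0,0.008,0,0,0,0.035],[0,0,0.003,0,0,0,0.035],[0,0,0,0,0,0,0.035],[0,0,0,0,0,0,0.035]],
])

```text
t: 27.55
eef_pos: [0.6037, -0.0061, 0.1397]
tool_rot: [0.0, 0.737, 0.676, 0.0]
contact_force: [-0.0, 0.8, -0.9]
gripper_width: 0.54
grasp_force: 51.4
```

move_arm([
  [[0,-0.0005,0.003,0,0,0,0.035],[0,0,0.002,0,0,0,0.035],[0,0,0.001,0,0,0,0.035],[0,0,0,0,0,0,0.035],[0,0,0,0,0,0,0.035]],
])

```text
t: 28.18
eef_pos: [0.6029, -0.006, 0.1333]
tool_rot: [0.0, 0.737, 0.676, 0.0]
contact_force: [-0.4, -0.1, -1.5]
gripper_width: 0.539
grasp_force: 51.4
```

move_arm([
  [[0,0,0.001,0,0,0,0.035],[0,0,0.0005,0,0,0,0.035],[0,0,0,0,0,0,0.035],[0,0,0,0,0,0,0.035]],
])

```text
t: 28.68
eef_pos: [0.6031, -0.006, 0.1323]
tool_rot: [0.0, 0.737, 0.676, 0.0]
contact_force: [-2.8, 0.5, 5.4]
gripper_width: 0.536
grasp_force: 52.3
```

move_arm([
  [[0,0,-0.0005,0,0,0,0.055],[0,0,0,0,0,0,0.07],[0,0,0,0,0,0,0.08],[0,0,0,0,0,0,0.08],[0,0,-0.01,0,0,0,0.08],[0,0,-0.03,0,0,0,0.08],[0,0,-0.04,0,0,0,0.08],[0,0,-0.04,0,0,0,0.08],[0,0,-0.04,0,0,0,0.07],[0.0275,-0.0221,0,0,0,0,0.07],[0.0275,-0.0221,0,0,0,0,0.07],[0.0275,-0.0221,0,0,0,0,0.07],[0.0275,-0.0221,0,0,0,0,0.07],[0.0275,-0.0221,0,0,0,0,0.07],[0.0275,-0.0221,0,0,0,0,0.07],[0.0275,-0.0221,0,0,0,0,0.07],[0.0275,-0.0221,0,0,0,0,0.07],[0,0,0,0,0,0,0.07],[0,0,0,0,0,0,0.07],[0,0,0,0,0,0,0.07]],
])

```text
t: 31.18
eef_pos: [0.4466, 0.2273, 0.2926]
tool_rot: [0.0, 0.738, 0.675, 0.0]
contact_force: [0.4, -0.4, -0.9]
gripper_width: 0.819
grasp_force: 0.0
```

```bash
python3 - <<'E'
from h import *;import cv2
s=bot.get_obs();a=imaging.read_camera("wrist")[:,:,::-1]
cv2.imwrite("pics/w8.png",a);print(s["q"].round(2),s["eef_pos"])
for P in [(.4465,.2285,.205),(.4465,.2285,0),(.603,-.006,.182)]:print(wproj(P,s).round(1))
E
```

```text
[-1.16  0.13  0.63  1.92 -0.09  1.12 -0.58] [0.44658296 0.22732456 0.29257045]
[317.5 244.6]
[318.  185.5]
[482.2 427.7]
```

View pics/w8.png

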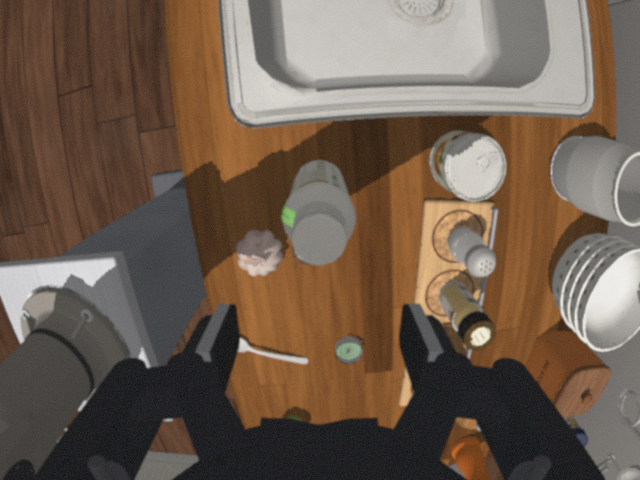

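The bottle cap is at (320,240), about 3 mm to +y of the prediction. I'm correcting and taking it by the cap.

move_arm([
  [[0.004,0.001,0.01,0,0,0,0.07],[0,0,0.02,0,0,0,0.07],[0,0,0.025,0,0,0,0.07],[0,0,0.025,0,0,0,0.07],[0,0,0.02,0,0,0,0.07],[0,0,0.015,0,0,0,0.07],[0,0,0.0065,0,0,0,0.07],[0,0,0,0,0,0,0.055],[0,0,0,0,0,0,0.045],[0,0,0,0,0,0,0.025],[0,0,0,0,0,0,0.025],[0,0,0,0,0,0,0.025],[0,0,0,0,0,0,0.025],[0,0,0,0,0,0,0.025]],
], squeeze=60)

```text
t: 32.98
eef_pos: [0.4477, 0.2329, 0.1717]
tool_rot: [-0.0, 0.737, 0.676, 0.001]
contact_force: [-1.0, -0.2, 5.5]
gripper_width: 0.434
grasp_force: 59.7
```

move_arm([
  [[0,0,-0.004,0,0,0,0.025],[0,0,-0.01,0,0,0,0.025],[0,0,-0.018,0,0,0,0.025],[0,0,-0.02,0,0,0,0.025],[0,0,-0.018,0,0,0,0.025],[0,0,-0.01,0,0,0,0.025],[-0.0122,0.0011,0,0,0,0,0.025],[-0.0244,0.0022,0,0,0,0,0.025],[-0.0244,0.0022,0,0,0,0,0.025],[-0.0244,0.0022,0,0,0,0,0.025],[-0.0244,0.0022,0,0,0,0,0.025],[-0.0244,0.0022,0,0,0,0,0.025],[-0.0244,0.0022,0,0,0,0,0.025],[-0.0244,0.0022,0,0,0,0,0.025],[-0.0244,0.0022,0,0,0,0,0.025],[-0.0244,0.0022,0,0,0,0,0.025],[-0.0244,0.0022,0,0,0,0,0.025],[-0.0244,0.0022,0,0,0,0,0.025],[-0.0244,0.0022,0,0,0,0,0.025],[-0.0122,0.0011,0,0,0,0,0.025]],
])

```text
t: 35.48
eef_pos: [0.4473, -0.0883, 0.2507]
tool_rot: [-0.0, 0.738, 0.675, 0.0]
contact_force: [1.1, -0.6, -2.8]
gripper_width: 0.429
grasp_force: 59.9
```

```bash
python3 - <<'E'
from h import *
print(bot.get_obs()["eef_pos"]);go(.5958,-.0857,.20)
E
```

```text
[ 0.44726765 -0.08832893  0.25070659]
go [0.016  0.1477 0.0507] yaw -5.16
```

move_arm([
  [[0,0,0,0,0,0,0.025],[0.001,0.0125,0,0,0,0,0.025],[0.0022,0.0245,0,0,0,0,0.025],[0.0022,0.0245,0,0,0,0,0.025],[0.0022,0.0245,0,0,0,0,0.025],[0.0022,0.0245,0,0,0,0,0.025],[0.0022,0.0245,0,0,0,0,0.025],[0.001,0.0125,0,0,0,0,0.025],[0,0,0,0,0,0,0.025],[0,0,0,0,0,0,0.025],[0,0,0.01,0,0,0,0.025],[0,0,0.015,0,0,0,0.025],[0,0,0.015,0,0,0,0.025],[0,0,0.01,0,0,0,0.025],[0,0,0.005,0,0,0,0.025],[0,0,0,0,0,0,0.025],[0,0,0,0,0,0,0.025]],
])

```text
t: 37.6
eef_pos: [0.5965, -0.0861, 0.1962]
tool_rot: [0.0, 0.737, 0.676, 0.0]
contact_force: [0.9, 0.1, -2.6]
gripper_width: 0.434
grasp_force: 60.2
```

```bash
python3 - <<'E'
from h import *;import cv2
s=bot.get_obs();a=imaging.read_camera("wrist")[:,:,::-1];b=imaging.read_camera("scene")[:,:,::-1]
b=cv2.resize(b[140:340,240:440],(480,480))
cv2.imwrite("pics/w9.png",cv2.resize(np.hstack([a[:,160:480],b]),(800,480)))
print(bot.get_obs()["eef_pos"]);go(.5958,-.0857,.1857)
E
```

```text
[ 0.59650064 -0.08602026  0.19628233]
go [ 0.0003 -0.0007  0.0106] yaw -4.99
```

View pics/w9.png

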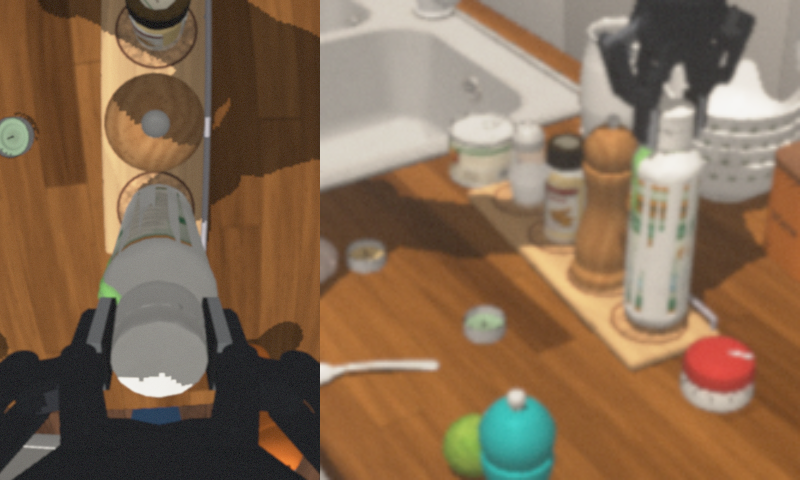

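The bottle is upright over pad 4 and the other three are standing. I'm lowering it.

move_arm([
  [[0,-0.0005,0.004,0,0,0,0.025],[0,0,0.003,0,0,0,0.025],[0,0,0.001,0,0,0,0.025],[0,0,0.001,0,0,0,0.025],[0,0,0,0,0,0,0.025],[0,0,0,0,0,0,0.025]],
])

```text
t: 38.45
eef_pos: [0.5957, -0.0859, 0.1868]
tool_rot: [0.0, 0.737, 0.676, 0.0]
contact_force: [-0.5, 0.5, -1.5]
gripper_width: 0.429
grasp_force: 60.2
```

move_arm([
  [[0,0,0.001,0,0,0,0.025],[0,0,0.0005,0,0,0,0.025],[0,0,0,0,0,0,0.025],[0,0,0,0,0,0,0.025]],
])

```text
t: 38.95
eef_pos: [0.5959, -0.086, 0.1858]
tool_rot: [0.0, 0.737, 0.676, 0.0]
contact_force: [-1.8, -0.0, 4.9]
gripper_width: 0.432
grasp_force: 61.1
```

move_arm([
  [[0,0,-0.0005,0,0,0,0.045],[0,0,0,0,0,0,0.06],[0,0,0,0,0,0,0.07],[0,0,0,0,0,0,0.07],[0,0,-0.01,0,0,0,0.07],[0,0,-0.03,0,0,0,0.07],[0,0,-0.04,0,0,0,0.07],[0,0,-0.04,0,0,0,0.07],[0,0,-0.02,0,0,0,0.07],[0,-0.025,0,0,0,0,0.07],[0,-0.03,0,0,0,0,0.07],[0,-0.03,0,0,0,0,0.07],[0,-0.03,0,0,0,0,0.07],[0,-0.02,0,0,0,0,0.07],[0,0,0,0,0,0,0.07],[0,0,0,0,0,0,0.07]],
])

```text
t: 40.95
eef_pos: [0.462, -0.0741, 0.3263]
tool_rot: [0.0, 0.737, 0.676, 0.001]
contact_force: [-0.2, -0.4, 0.3]
gripper_width: 0.823
grasp_force: 0.0
```

```bash
python3 - <<'E'
from h import *;import cv2
b=imaging.read_camera("scene")[:,:,::-1];t=imaging.read_camera("top")[:,:,::-1]
cv2.imwrite("pics/end.png",np.hstack([cv2.resize(b[140:340,240:440],(400,400)),cv2.resize(t[160:260,210:410],(400,200)).repeat(1,0) if 0 else cv2.copyMakeBorder(cv2.resize(t[150:290,180:420],(400,233)),0,167,0,0,0)]))
c=imaging.calibration("top");E=np.linalg.inv(c["extrinsics"])
for P in [(.5958,-.0857,.219),(.603,-.006,.184),(.6102,.0736,.119),(.6174,.1533,.104)]:
    p=c["intrinsics"]@(E@np.r_[P,1])[:3];u=p[:2]/p[2];print(((u-[180,150])*400/240+[400,0]).round(0))
E
```

```text
[686.  81.]
[617.  79.]
[554.  82.]
[492.  77.]
```

View pics/end.png

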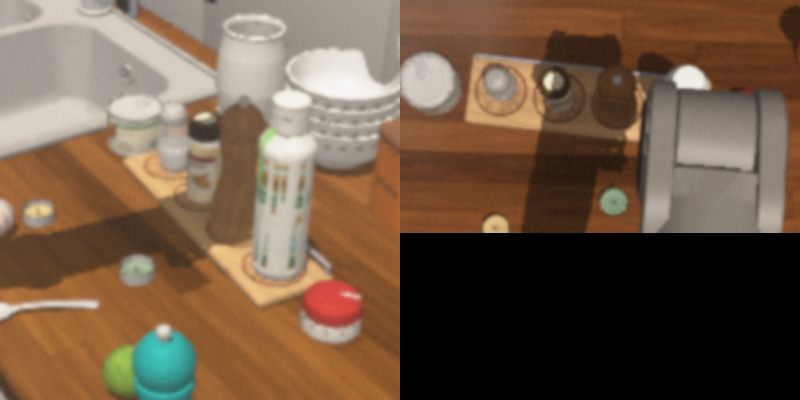

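Everything stands in the right order: salt, spice, mill, bottle by the timer, with the tin and timer in place. I'll check the salt's centring numerically, since its top shows a few pixels off the prediction.

```bash
python3 - <<'E'
from h import *;import cv2
t=imaging.read_camera("top")[:,:,::-1]
c=imaging.calibration("top");E=np.linalg.inv(c["extrinsics"])
def pr(P): p=c["intrinsics"]@(E@np.r_[P,1])[:3];return p[:2]/p[2]
hsv=cv2.cvtColor(np.ascontiguousarray(t),cv2.COLOR_BGR2HSV);m=((hsv[:,:,1]<75)&(hsv[:,:,2]>60)).astype(np.uint8)
n,l,st,ce=cv2.connectedComponentsWithStats(m)
for i in range(1,n):
    if st[i,4]>40 and 205<ce[i][0]<290 and 170<ce[i][1]<225: print(st[i],ce[i].round(1))
a=np.linspace(0,2*np.pi,60);Q=np.array([pr((.6174+r*np.cos(k),.1533+r*np.sin(k),z)) for r,z in((.022,.014),(.022,.084),(.016,.1)) for k in a])
print("expected bbox",Q.min(0).round(1),Q.max(0).round(1))
print(m[183:220,225:255].astype(str).tolist() and "\n".join("".join(map(str,r)) for r in m[183:220,222:255]))
E
```

```text
[224 182  78  11 202] [262.1 186.8]
[230 190  20  21 315] [239.4 200.1]
[266 193  12  11 108] [271.5 198.3]
expected bbox [226.1 188. ] [250.  213.5]
001111111111111111111000000000000
000011111111111111111111111100000
000000000000001111111111111111111
000000000000000000000001111111111
000000000000000000000000000000001
000000000000000000000000000000000
000000000000000000000000000000000
000000000000001111000000000000000
000000000001111111110000000000000
000000000011111111111000000000000
000000000111111111111110000000000
000000001111111111111111000000000
000000001111111111111111100000000
000000001111111111111111110000000
000000001111111111111111111000000
000000001111111111111111111000000
000000001111111111111111111100000
000000000111111111111111111100000
000000000111111111111111111100000
000000000111111111111111111100000
000000000011111111111111111100000
000000000011111111111111111100000
000000000001111111111111111100000
000000000001111111111111111000000
000000000000111111111111110000000
000000000000011111111111110000000
000000000000001111111111100000000
000000000000000000111100000000000
000000000000000000000000000000000
000000000000000000000000000000000
000000000000000000000000000000000
000000000000000000000000000000000
000000000000000000000000000000000
000000000000000000000000000000000
000000000000000000000000000000000
000000000000000000000000000000000
000000000000000000000000000000000
```

```bash
python3 -c "
from station import bot
print(bot.hand_in())"
```

```text
the job is handed in; nothing more can be done
None
```

The bottle, pepper mill, spice jar and salt shaker stand upright on pads 4, 3, 2 and 1, tallest at the timer's end; nothing toppled, the timer and tin were left alone, and the job was handed in after about 41 s.

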